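Balance the centrifuge load

TASK

The open centrifuge is loaded out of balance: its six hanging buckets hold two each of three kinds of tube, and none sits across from its twin. Rearrange them so that every tube sits in the bucket directly opposite the other of its kind, all six standing fully down in their buckets; the empty clear tray is there to set a tube aside in. Keep the tubes upright all the while, and let none fall over.

Things in the scene. Friction and masses are not known exactly. Their poses are not given: they have to be found in the camera images.
- tube_a_mid (a point): One of two alike: 50 ml screw-cap tube, 115 mm tall, body 28 mm across, with a broad 34 mm cap (its top 17 mm); the largest cap of the three kinds. The point is on its axis half-way up, 57.5 mm below its top; z points up along it. Flat foot: it stands by itself. Grip it from above by the cap.
- vial_a_mid (a point): One of two alike: squat universal container, the shortest kind: 93 mm tall, body 28 mm across, with a ribbed white 30 mm cap (its top 25 mm) hardly wider than the body and a paper label round the body. The point is on its axis half-way up, 46.5 mm below its top; z points up along it. Flat foot: it stands by itself. Grip it from above by the cap.
- vial_b_mid (a point): The other of two alike: squat universal container, the shortest kind: 93 mm tall, body 28 mm across, with a ribbed white 30 mm cap (its top 25 mm) hardly wider than the body and a paper label round the body. The point is on its axis half-way up, 46.5 mm below its top; z points up along it. Flat foot: it stands by itself. Grip it from above by the cap.
- neck_a_mid (a point): One of two alike: narrow-necked centrifuge tube: 116 mm tall, body 28 mm across up to 76 mm, then a shoulder and a slim white 18 mm cap (its top 24 mm), the smallest cap of the three kinds. The point is on its axis half-way up, 58.0 mm below its top; z points up along it. Flat foot: it stands by itself. Grip it from above by the cap.
- neck_b_mid (a point): The other of two alike: narrow-necked centrifuge tube: 116 mm tall, body 28 mm across up to 76 mm, then a shoulder and a slim white 18 mm cap (its top 24 mm), the smallest cap of the three kinds. The point is on its axis half-way up, 58.0 mm below its top; z points up along it. Flat foot: it stands by itself. Grip it from above by the cap.
- tube_b_mid (a point): The other of two alike: 50 ml screw-cap tube, 115 mm tall, body 28 mm across, with a broad 34 mm cap (its top 17 mm); the largest cap of the three kinds. The point is on its axis half-way up, 57.5 mm below its top; z points up along it. Flat foot: it stands by itself. Grip it from above by the cap.
- rotor: Rotor with six hanging buckets, one tube in each; it does not turn. Origin on its upright axis at bench height. Bucket centres: 80 mm from the axis, at 0, 60, 120, 180, 240, 300 degrees from its x axis. Each bucket is a round cup, 34 mm bore flaring to 44 mm at the rim; rim 105 mm, inner floor 56 mm above the bench. Hub nut 22 mm across, 110 mm high.
- centrifuge: White round drum of the centrifuge round the rotor, lid off: 300 mm across, rim 102 mm above the bench, a console on the side toward the robot. It stands fast. Origin: centre of its underside.
- tray: Empty clear plastic tray on the bench, 82 x 120 mm (long side along its y), walls 36 mm high, inner floor 2 mm above the bench, 76 x 114 mm inside. Origin: centre of its underside. It does not move; a spare place to stand a tube. It lies near the front edge of the bench, left or right of the drum; a white trough lying upside down, of much the same size, lies on the other side.

How it is judged:
By the outcome, as a careful person would: the job done as asked, in the order asked, and still so for the second after the job is handed in, with the robot touching nothing.
It also fails if it takes over 102 s, if anything falls off the work surface, if the arm or the gripper's body presses on something with over 40 N, if the wrist force passes 120 N, or if a joint passes its speed limit or range.

ROBOT

A 6-joint arm with a two-finger parallel gripper is mounted at the origin on a cart in front of the work surface, level with it; the furniture and walls round the work are solid. World frame = base frame: x ahead of the robot, y to its left, z up, the work surface at z = 0. Lengths are in mm, angles in rad, forces in N, time in s.
With the tool pointing down it reaches from about 275 to 750 mm from the base axis. Payload 10.2 kg.
Tool frame: the origin (TCP) lies at the very end of the fingers, on their centre line; the grasp point (between the pads) lies 19 mm behind it; z points along the fingers, y is the line along which they close (so a half turn about z gives the same grasp; the last joint's range is limited). The gripper opens to 85 mm and grips with 20 to 120 N. Pads are 22 mm wide; open, the fingers measure 114 mm over their backs; the gripper's body (76 mm by 85 mm) begins 54 mm behind the grasp point. The pads swing forward as they close: fully open they stand 13 mm farther back than shut.
Start: joints at [-1.412, 0.313, 1.498, -0, 1.331, -0.223], TCP at [195.598, -487.209, 231.294] pointing down, gripper open.
Joint ranges: [-2.94, 2.94], [-0.97, 2.17], [0.19, 2.56], [-1.23, 4.37], [0.02, 3.11], [-2.88, 2.88]. Speed limits (rad/s): [2.39, 2.39, 3.01, 3.14, 3.14, 3.14].

INTERFACE

Orientations are given as a unit quaternion [w, x, y, z].
In Python, from rig import ctrl, optics gives the robot as it stands. The module is installed in compiled form; this text tells all that it offers.
- The arm moves only by the shell command python3 -m handwheel 'ROWS' [FORCE]. ROWS is JSON, a list that holds one entry, the list of rows, each a list of 5 numbers: the gripper command: -1 is fully open, 1 is shut, values between are in proportion, then the shift along the world's x, y, z in units of 50 mm (1.0 is 50 mm), then the turn about the world's z in units of 8 degrees (1.0 is 8 degrees). In form: [[[gripper, tx, ty, tz, twist], ...]]. A call has 1 to 10 rows; each row shifts and turns the commanded pose from where the row before left it; what a row does not reach is not made up. A row lasts 1/10 s, in which the tool goes at most 50 mm and 8.59 degrees, less where a joint would pass 70% of its speed; a pose out of reach is approached as far as the arm can. A call is refused whole if a number of a shift passes 1 or a number of a turn 1, either way. A call with a gripper value outside its range is refused whole. The fingers move at their own pace and stop on an object; FORCE is the grip in N (left out, the last holds). Time passes only in rows, so rows that do not move let the fingers close. It gives the time, the measured TCP pose, the force, the opening and the grip force at its end, in the units of the state.
- ctrl.sense(): the state, without advancing time (a new reading comes with each control period).
- optics.capture(name): name is "side" or "top"; returns a dict with "img" (400x640x3 uint8, blue, green, red), "K" (3x3 intrinsics, pixels), "R" (3x3) and "t" (3): a world point X has camera coordinates R X + t. Camera axes: x right, y down, z forward; pixel columns grow to the right and rows downward; lengths in mm; the calibration is good to about 2 mm. A picture is of the moment at which its call begins. There is no depth.
- ctrl.finish_job(): hands the job in; it is judged then, once.
The state is a dict: "time_s": time; "joints": joint angles; "dq": joint speeds; "tau": joint torques, N m; "eef_pos": TCP position; "ee_rot": TCP orientation; "force": force on the tool from outside, world axes, zero at the start; "wrist_torque": the same for the moment, N m; "grip_width": opening from 0.0 (shut) to 1.0 (fully open); "grip_force": force on a finger pad.
Only numpy, scipy, OpenCV 4.12 (cv2) and the standard library are available. Lean on these libraries where they do the work, as an engineer would, in place of code of your own. Each camera call takes 0.05 s, during which the arm holds its last target. There are 200 camera calls.

## Working session

There is one attempt and no reset: what is moved stays moved. The work goes in short steps, Python scripts to look and compute and a shell command to move; the robot and the scene stay as the last step left them, time stands still between calls to the robot, and variables do not carry over. Pictures are saved under pics/ and viewed, at most 14 in all, crops included, and the job is handed in when it is done.

```bash
mkdir -p pics; python3 - <<'E'
from rig import ctrl, optics
import cv2,numpy as np
s=ctrl.sense();print(s['time_s'],s['eef_pos'],s['ee_rot'],s['grip_width'])
for n in('top','side'):
    c=optics.capture(n);cv2.imwrite(f'pics/{n}0.png',c['img']);print(n,c['K'].round(1).tolist(),c['R'].round(4).tolist(),c['t'].round(1).tolist())
E
```

```text
0.0 [ 195.55212877 -486.93268453  230.71966556] [-6.65491504e-04  9.81835456e-01  1.89733215e-01  2.93131973e-05] 1.0006317773127755
top [[401.8, 0.0, 320.6], [0.0, 401.8, 196.1], [0.0, 0.0, 1.0]] [[0.109, -0.994, 0.0039], [-0.968, -0.107, -0.2269], [0.226, 0.021, -0.9739]] [-79.7, 517.8, 956.3]
side [[458.4, 0.0, 327.9], [0.0, 458.4, 199.1], [0.0, 0.0, 1.0]] [[0.9568, -0.2906, -0.0129], [-0.18, -0.5567, -0.811], [0.2285, 0.7782, -0.5849]] [-491.0, 146.6, 1098.2]
```

View pics/top0.png

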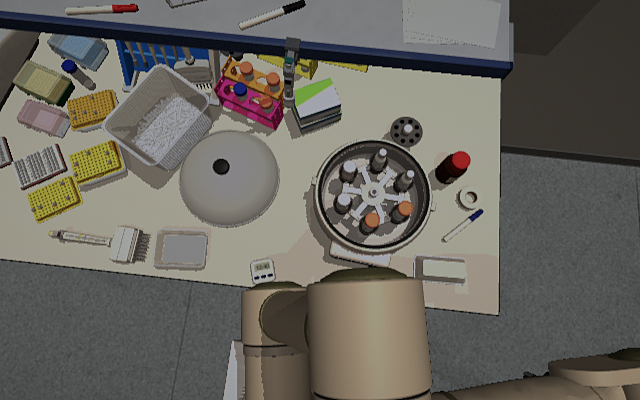

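View pics/side0.png

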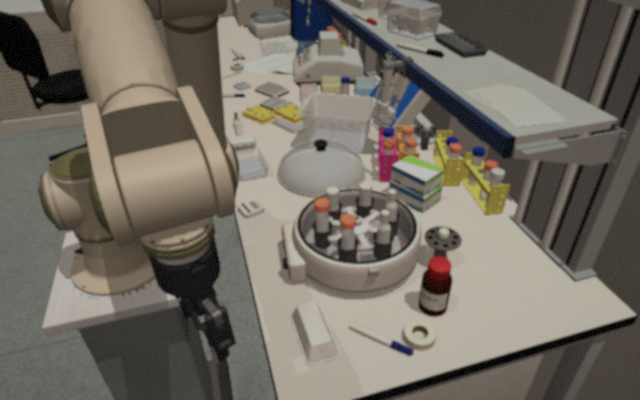

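The top view shows the rotor near (373,193): orange caps at (371,220) and (404,209), and four white or grey caps. The clear tray is at (181,250). The trough on the right at (440,268) looks upside down. I'll zoom in on both.

```bash
cat > h.py <<'E'
from rig import ctrl, optics
import cv2,numpy as np
def cast(c,uv,z):
    d=c['R'].T@np.linalg.inv(c['K'])@np.array([uv[0],uv[1],1.]);o=-c['R'].T@c['t'];return o+d*(z-o[2])/d[2]
def proj(c,X):
    p=c['K']@(c['R']@np.array(X,float)+c['t']);return p[:2]/p[2]
def zoom(c,x0,y0,w,h,k):return cv2.resize(c['img'][y0:y0+h,x0:x0+w],None,fx=k,fy=k,interpolation=cv2.INTER_CUBIC)
E
python3 - <<'E'
from h import *
t=optics.capture('top');s=optics.capture('side')
cv2.imwrite('pics/z1.png',zoom(t,305,130,140,120,5))
a=zoom(s,280,170,150,120,4);b=zoom(s,220,140,75,60,4);
cv2.imwrite('pics/z2.png',a)
cv2.imwrite('pics/z3.png',np.hstack([zoom(t,140,215,80,65,5),zoom(t,405,240,80,65,5)]))
for n,uv in dict(tray=(181,250),trough=(441,268)).items():print(n,cast(t,uv,20))
for uv in[(371,220),(404,209)]:print(cast(t,uv,171))
print(cast(t,(374,193),110))
E
```

```text
tray [353.42190083 316.37544149  20.        ]
trough [ 380.54726028 -344.50222609   20.        ]
[ 455.81037932 -141.78271321  171.        ]
[ 488.64564402 -212.94171509  171.        ]
[ 533.45117915 -150.45879734  110.        ]
```

View pics/z1.png

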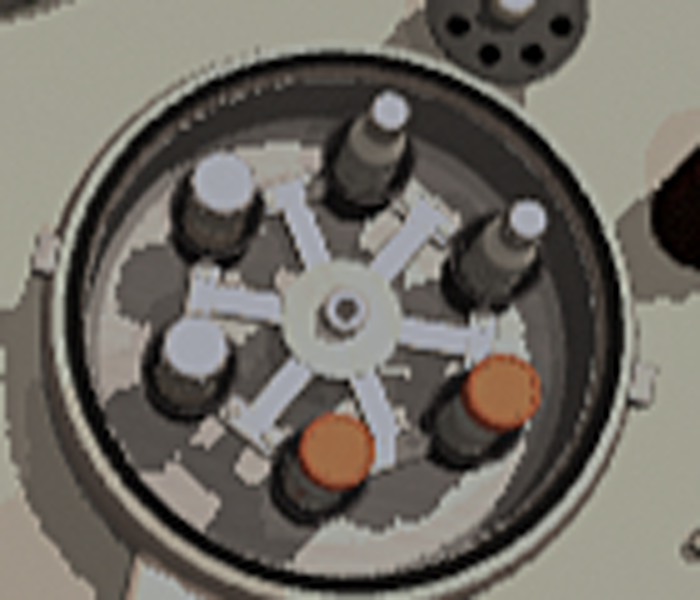

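View pics/z2.png

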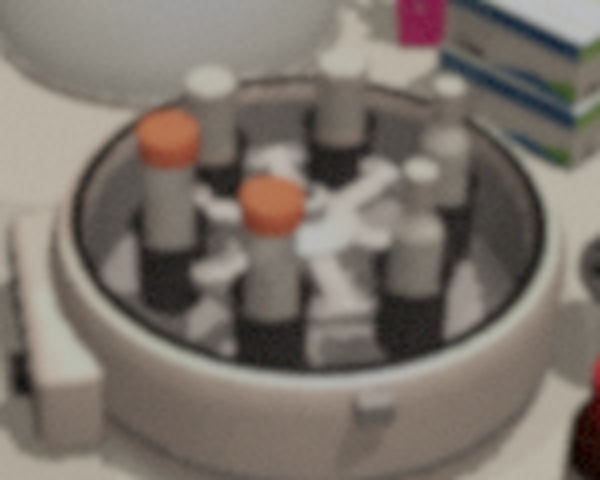

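View pics/z3.png

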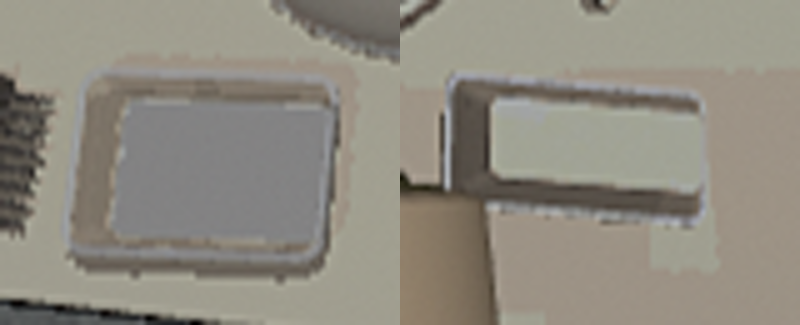

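The top zoom shows, clockwise: necks at zoom (390,111) and (528,219), orange tubes at (503,392) and (338,452), vials at (196,347) and (223,183), giving the order N N T T V V. In the tray zoom the left object's floor is shifted toward the camera's nadir, so it's the open tray. The right object's top face is shifted away, so it's the inverted trough.

A 3-cycle solves this in 4 moves. Next I'll locate the cap tops and fit the rotor.

```bash
cat >> h.py <<'E'
def caps(c,seeds,tol=12):
    # flood-fill each seed on a 5x enlarged picture; centre from the min enclosing shape
    out=[]
    for (u,v) in seeds:
        x0,y0=int(u)-25,int(v)-25;z=zoom(c,x0,y0,50,50,5)
        m=np.zeros((252,252),np.uint8);cv2.floodFill(z,m,(int((u-x0)*5),int((v-y0)*5)),0,(tol,)*3,(tol,)*3,4|cv2.FLOODFILL_MASK_ONLY|cv2.FLOODFILL_FIXED_RANGE|(255<<8))
        q=m[1:-1,1:-1];k=cv2.moments(q,True);out.append((x0+(k['m10']/k['m00']+.5)/5-.5,y0+(k['m01']/k['m00']+.5)/5-.5,k['m00']/25))
    return out
E
python3 - <<'E'
from h import *
from scipy.optimize import least_squares
t=optics.capture('top')
z=np.array([[390,111],[528,219],[503,392],[338,452],[196,347],[223,183]]);zz=[172,172,171,171,149,149]
seeds=z/5+[305,130]
P=[]
for i,((u,v,a),h) in enumerate(zip(caps(t,seeds,30),zz)):
    X=cast(t,(u,v),h);P.append(X[:2]);d=2*np.sqrt(a/np.pi)/401.8*(956-h);print('NNTTVV'[i],round(u,1),round(v,1),'dia',round(d,1),X.round(1))
P=np.array(P)
def f(p):
    a=p[2]-np.arange(6)*np.pi/3;return (P-p[:2]-80*np.c_[np.cos(a),np.sin(a)]).ravel()
a0=np.arctan2(*(P[0]-P.mean(0))[::-1]);r=least_squares(f,[*P.mean(0),a0]);p=r.x
print('rotor',p[:2],np.degrees(p[2]),'res',r.fun.round(1).tolist())
for i in range(6):
    a=p[2]-i*np.pi/3;print(i,(p[:2]+80*np.array([np.cos(a),np.sin(a)])).round(1),np.degrees(a).round(1))
s=optics.capture('side')
for i in range(6):print(proj(s,[*P[i],zz[i]]).round(1),end=' ')
# tray outline
g=lambda x,y:((x+.5)/5-.5+140,(y+.5)/5-.5+215)
for q in[(87,74),(340,80),(322,262),(68,250)]:print('rim',cast(t,g(*q),36).round(0))
for q in[(122,97),(332,107),(322,242),(110,232)]:print('floor',cast(t,g(*q),2).round(0))
k=s['img'].copy()
for i in range(6):cv2.drawMarker(k,tuple(int(v) for v in proj(s,[*P[i],zz[i]]).round()),(0,255,0),0,5)
cv2.imwrite('pics/z4.png',np.hstack([cv2.resize(k[170:290,280:430],None,fx=3,fy=3),cv2.resize(k[130:250,215:330],None,fx=3,fy=3)]))
E
```

```text
N 382.6 151.7 dia 12.7 [ 617.3 -155.4  172. ]
N 410.2 173.3 dia 13.0 [ 572.6 -221.6  172. ]
T 405.6 207.4 dia 27.1 [ 492.6 -216.2  171. ]
T 372.1 219.3 dia 27.2 [ 457.5 -144.   171. ]
V 355.6 196.0 dia 51.2 [ 511.7 -104.5  149. ]
V 360.0 171.7 dia 43.8 [ 570.9 -109.4  149. ]
rotor [ 537.10160122 -158.51028808] -4.264833185753938 res [0.4, 9.1, 0.8, 9.0, 0.6, 8.5, 0.2, 8.5, 9.3, -18.0, -11.3, -17.0]
0 [ 616.9 -164.5] -4.3
1 [ 571.8 -230.6] -64.3
2 [ 492.1 -224.6] -124.3
3 [ 457.3 -152.6] -184.3
4 [502.4 -86.4] -244.3
5 [582.1 -92.4] -304.3
[392.1 191.2] [385.  212.2] [347.8 218.4] [321.6 201.8] [339.7 195.5] [364.8 192.1] rim [397. 381.  36.]
rim [408. 253.  36.]
rim [317. 246.  36.]
rim [309. 373.  36.]
floor [391. 375.   2.]
floor [397. 265.   2.]
floor [328. 258.   2.]
floor [321. 367.   2.]
```

View pics/z4.png

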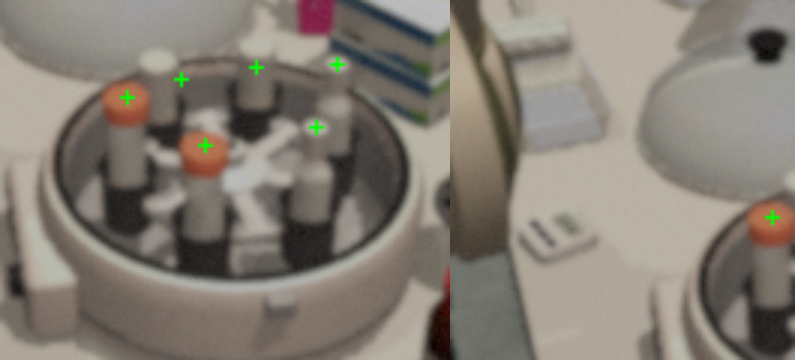

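The necks and tubes agree with each other: buckets 0 and 3 are 160.2 mm apart, and the side view confirms them. The vial fills leaked, so I'll use rotor geometry there: centre (537.4,-149.7), angle -4.1°. In the right crop, the clear open tray is visible at (565,115), which confirms the left side; its centre is about (358,315).

Plan: T3→tray, N1→3, V5→1, T→5, with the closing line at 26° so the fingers pass between neighbours.

```bash
python3 -m handwheel '[[[-0.4,0,0,0.5,0.98],[-0.4,0.4,0.5,0.5,0.98],[-0.4,0.5,0.65,0,0.98],[-0.4,0.5,0.65,0,0.98],[-0.4,0.5,0.65,0,0.98],[-0.4,0.5,0.65,0,0.98],[-0.4,0.5,0.65,0,0.98],[-0.4,0.5,0.65,0,0.98],[-0.4,0.5,0.65,0,0.98],[-0.4,0.5,0.65,0,0.98]]]' 40
python3 - <<'E'
from h import *
t=optics.capture('top')
for q in[(196,347),(223,183)]:print(cast(t,((q[0]+.5)/5-.5+305,(q[1]+.5)/5-.5+130),149).round(1))
E
```

```text
time_s: 1.3
eef_pos: [416.4, -200.7, 281.4]
ee_rot: [0.0, 0.639, 0.769, -0.0]
force: [0.7, 0.5, 0.3]
grip_width: 0.699
grip_force: 0.0
[501.7 -78.2 149. ]
[581.5 -83.2 149. ]
```

The vials match the rotor prediction to within 1 mm.

```bash
python3 -m handwheel '[[[-0.4,0.41,0.57,0,0.98],[-0.4,0.41,0.56,0,0.98],[-0.4,0,0,0,0],[-0.4,0,0,0,0]]]'
```

```text
time_s: 1.75
eef_pos: [456.6, -145.4, 281.2]
ee_rot: [-0.0, 0.53, 0.848, -0.0]
force: [0.3, 0.5, 0.3]
grip_width: 0.697
grip_force: 0.0
```

```bash
python3 -m handwheel '[[[-0.4,0.02,0.03,-0.6,0],[-0.4,0,0,-0.6,0],[-0.4,0,0,-0.6,0],[-0.4,0,0,-0.5,0],[-0.4,0,0,-0.42,0],[-0.4,0,0,0,0],[0.4,0,0,0,0],[1,0,0,0,0],[1,0,0,0,0],[1,0,0,0,0]]]'
python3 -m handwheel '[[[1,0,0,0,0],[1,0,0,0.2,0],[1,0,0,0.4,0],[1,0,0,0,0]]]'
```

```text
time_s: 2.75
eef_pos: [458.2, -144.8, 146.8]
ee_rot: [0.001, 0.53, 0.848, -0.0]
force: [-0.6, -1.2, 7.2]
grip_width: 0.372
grip_force: 40.1
time_s: 3.15
eef_pos: [458.6, -144.7, 177.9]
ee_rot: [0.002, 0.53, 0.848, 0.0]
force: [0.1, -0.5, -0.7]
grip_width: 0.376
grip_force: 39.9
```

```bash
python3 -m handwheel '[[[1,0,0,0.5,0],[1,0,0,0.7,0],[1,0,0,0.7,0],[1,0,0,0.4,0],[1,0,0,0,0]]]'
python3 -m handwheel '[[[1,-0.05,0.3,0,0],[1,-0.12,0.6,0,0],[1,-0.15,0.65,0,0],[1,-0.15,0.65,0,0],[1,-0.15,0.65,0,0],[1,-0.15,0.65,0,0],[1,-0.15,0.65,0,0],[1,-0.15,0.65,0,0],[1,-0.15,0.65,0,0],[1,-0.15,0.65,0,0]]]'
python3 -m handwheel '[[[1,-0.15,0.65,0,0],[1,-0.15,0.65,0,0],[1,-0.15,0.65,0,0],[1,-0.15,0.65,0,0],[1,-0.12,0.5,0,0],[1,0,0,0,0],[1,0,0,0,0]]]'
python3 - <<'E'
from h import *
t=optics.capture('top');s=optics.capture('side')
cv2.imwrite('pics/c1.png',np.hstack([zoom(t,120,130,130,150,3),zoom(s,210,60,130,150,3)]))
E
```

```text
time_s: 3.65
eef_pos: [458.3, -144.6, 292.5]
ee_rot: [0.002, 0.53, 0.848, 0.0]
force: [0.4, -0.3, -0.9]
grip_width: 0.371
grip_force: 39.9
time_s: 4.65
eef_pos: [387.4, 162.6, 288.8]
ee_rot: [-0.001, 0.53, 0.848, -0.001]
force: [1.0, -0.3, -0.5]
grip_width: 0.374
grip_force: 39.9
time_s: 5.35
eef_pos: [352.1, 315.9, 289.0]
ee_rot: [-0.001, 0.53, 0.848, -0.001]
force: [-1.0, -0.7, -0.5]
grip_width: 0.375
grip_force: 39.9
```

View pics/c1.png

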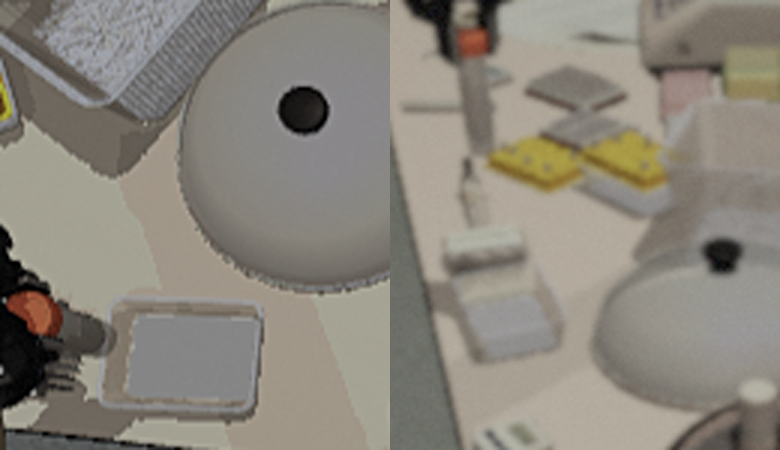

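The tube hangs upright in the gripper (orange cap at (35,315), body running to (105,335)) and nothing is near the tray. Lowering.

```bash
python3 -m handwheel '[[[1,0.1,0,-0.6,0],[1,0,0,-0.7,0],[1,0,0,-0.7,0],[1,0,0,-0.7,0],[1,0,0,-0.5,0],[1,0,0,-0.3,0],[1,0,0,-0.2,0],[1,0,0,-0.1,0],[1,0,0,0,0],[1,0,0,0,0]]]'
```

```text
time_s: 6.45
eef_pos: [358.5, 315.9, 101.0]
ee_rot: [0.0, 0.53, 0.848, 0.001]
force: [-0.4, -0.1, -0.8]
grip_width: 0.367
grip_force: 39.9
```

```bash
python3 -m handwheel '[[[1,0,0,-0.1,0],[1,0,0,-0.04,0],[1,0,0,0,0]]]'
```

```text
time_s: 6.75
eef_pos: [358.0, 315.8, 93.1]
ee_rot: [-0.0, 0.53, 0.848, -0.0]
force: [-0.8, -0.1, -0.3]
grip_width: 0.37
grip_force: 39.9
```

```bash
python3 -m handwheel '[[[1,0,0,-0.03,0],[1,0,0,0,0],[0.1,0,0,0,0],[-0.1,0,0,0,0],[-0.4,0,0,0,0],[-0.4,0,0,0,0],[-0.4,0,0,0.2,0],[-0.4,0,0,0.5,0],[-0.4,0,0,0.7,0],[-0.4,0,0,0.8,0]]]'
python3 -m handwheel '[[[-0.4,0,-0.3,0.6,0],[-0.4,0.2,-0.6,0.5,0],[-0.4,0.26,-0.65,0,0],[-0.4,0.26,-0.65,0,0],[-0.4,0.26,-0.65,0,0],[-0.4,0.26,-0.65,0,0],[-0.4,0.26,-0.65,0,0],[-0.4,0.26,-0.65,0,0],[-0.4,0.26,-0.65,0,0],[-0.4,0.26,-0.65,0,0]]]'
python3 -m handwheel '[[[-0.4,0.26,-0.65,0,0],[-0.4,0.26,-0.65,0,0],[-0.4,0.26,-0.65,0,0],[-0.4,0.26,-0.65,0,0],[-0.4,0.26,-0.65,0,0],[-0.4,0.26,-0.65,0,0],[-0.4,0.26,-0.6,0,0],[-0.4,0,0,0,0],[-0.4,0,0,0,0]]]'
python3 - <<'E'
from h import *
t=optics.capture('top');s=optics.capture('side')
cv2.imwrite('pics/c2.png',np.hstack([zoom(t,140,200,80,80,5),zoom(s,220,110,80,80,5)]))
E
```

```text
time_s: 7.75
eef_pos: [357.6, 315.5, 203.3]
ee_rot: [-0.0, 0.53, 0.848, -0.001]
force: [0.9, 0.1, -0.3]
grip_width: 0.7
grip_force: 0.0
time_s: 8.75
eef_pos: [472.4, 9.4, 257.6]
ee_rot: [0.0, 0.53, 0.848, 0.0]
force: [0.2, -0.5, -0.1]
grip_width: 0.697
grip_force: 0.0
time_s: 9.65
eef_pos: [562.9, -214.3, 256.9]
ee_rot: [-0.0, 0.531, 0.848, 0.0]
force: [-0.2, 1.1, 0.7]
grip_width: 0.701
grip_force: 0.0
```

View pics/c2.png

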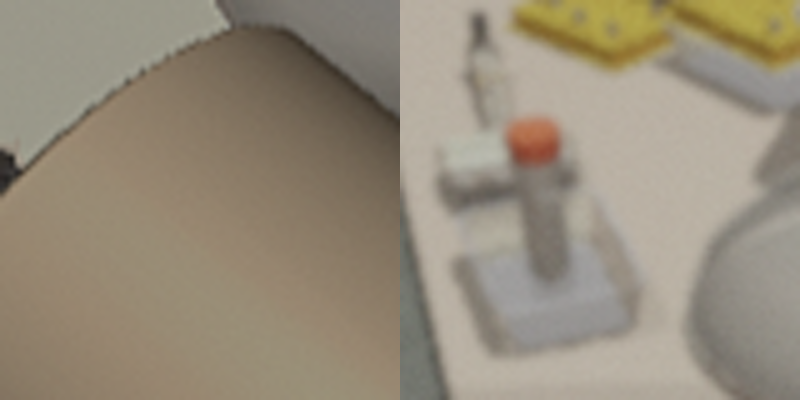

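The tube stands upright in the tray (side crop, cap at (533,140), foot at (548,275)). Next is the neck tube in bucket 1.

```bash
python3 -m handwheel '[[[-0.4,0.19,-0.15,-0.1,0],[-0.4,0,0,-0.6,0],[-0.4,0,0,-0.6,0],[-0.4,0,0,-0.5,0],[-0.4,0,0,-0.35,0],[-0.4,0,0,0,0],[0.4,0,0,0,0],[1,0,0,0,0],[1,0,0,0,0],[1,0,0,0,0]]]'
python3 -m handwheel '[[[1,0,0,0,0],[1,0,0,0,0],[1,0,0,0.2,0],[1,0,0,0.4,0],[1,0,0,0,0]]]'
```

```text
time_s: 10.75
eef_pos: [573.1, -221.9, 150.7]
ee_rot: [0.001, 0.53, 0.848, 0.0]
force: [0.3, 0.4, 6.7]
grip_width: 0.184
grip_force: 39.0
time_s: 11.25
eef_pos: [573.5, -222.3, 182.2]
ee_rot: [0.002, 0.53, 0.848, -0.0]
force: [-0.3, -0.9, -1.0]
grip_width: 0.181
grip_force: 39.1
```

```bash
python3 -m handwheel '[[[1,0,0,0.5,0],[1,0,0,0.6,0],[1,0,0,0.6,0],[1,0,0,0.4,0],[1,0,0,0.1,0],[1,0,0,0,0]]]'
python3 -m handwheel '[[[1,-0.3,0.2,0,0],[1,-0.5,0.35,0,0],[1,-0.5,0.35,0,0],[1,-0.5,0.35,0,0],[1,-0.4,0.25,0,0],[1,-0.12,0.07,0,0],[1,0,0,0,0],[1,0,0,0,0]]]'
python3 - <<'E'
from h import *
t=optics.capture('top');s=optics.capture('side')
cv2.imwrite('pics/c3.png',np.hstack([zoom(t,305,130,140,130,3),zoom(s,270,110,160,130,3)[:,:380]]))
E
```

```text
time_s: 11.85
eef_pos: [572.6, -221.7, 288.8]
ee_rot: [-0.0, 0.53, 0.848, -0.0]
force: [-0.5, 0.4, -1.0]
grip_width: 0.183
grip_force: 39.1
time_s: 12.65
eef_pos: [457.1, -143.7, 288.7]
ee_rot: [-0.0, 0.53, 0.848, -0.0]
force: [0.1, 0.8, -0.3]
grip_width: 0.185
grip_force: 39.1
```

View pics/c3.png

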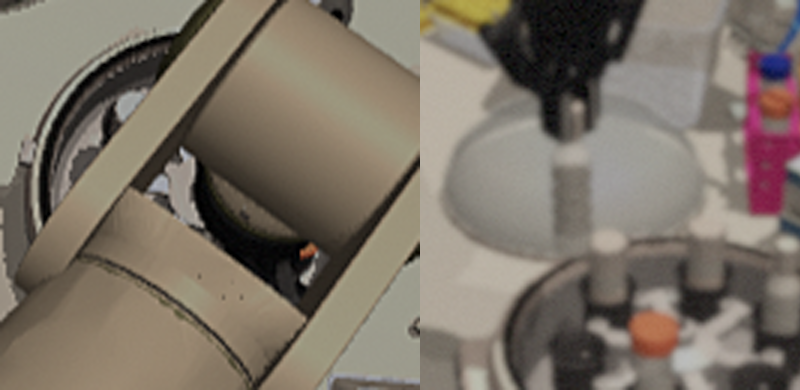

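The neck tube hangs straight (body at (572,200) in the right crop), and bucket 3 is empty below it at (578,355). Lowering to z ≈ 151.

```bash
python3 -m handwheel '[[[1,0,0,-0.5,0],[1,0,0,-0.6,0],[1,0,0,-0.4,0],[1,0,0,-0.3,0],[1,0,0,-0.3,0],[1,0,0,-0.25,0],[1,0,0,-0.2,0],[1,0,0,-0.1,0],[1,0,0,0,0]]]'
```

```text
time_s: 13.65
eef_pos: [456.6, -143.2, 156.3]
ee_rot: [-0.001, 0.53, 0.848, -0.0]
force: [-0.4, -0.0, -0.0]
grip_width: 0.183
grip_force: 39.1
```

```bash
python3 -m handwheel '[[[1,0,0,-0.06,0],[1,0,0,-0.04,0],[1,0,0,0,0],[1,0,0,0,0]]]'
```

```text
time_s: 14.05
eef_pos: [456.7, -143.3, 152.0]
ee_rot: [0.0, 0.53, 0.848, -0.0]
force: [-0.1, -0.4, -0.3]
grip_width: 0.182
grip_force: 39.1
```

```bash
python3 -m handwheel '[[[1,0,0,-0.03,0],[1,0,0,0,0],[0.4,0,0,0,0],[0.1,0,0,0,0],[-0.4,0,0,0,0],[-0.4,0,0,0,0],[-0.4,0,0,0.3,0],[-0.4,0,0,0.6,0],[-0.4,0,0,0.6,0],[-0.4,0,0,0.2,0]]]'
python3 -m handwheel '[[[-0.4,0.3,0.15,0,0],[-0.4,0.5,0.24,0,0],[-0.4,0.5,0.24,0,0],[-0.4,0.5,0.24,0,0],[-0.4,0.5,0.24,0,0],[-0.4,0.21,0.1,0,0],[-0.4,0,0,0,0],[-0.4,0,0,0,0]]]'
```

```text
time_s: 15.05
eef_pos: [457.3, -143.6, 237.9]
ee_rot: [0.002, 0.53, 0.848, 0.0]
force: [-0.1, 0.1, -0.2]
grip_width: 0.698
grip_force: 0.0
time_s: 15.85
eef_pos: [581.6, -82.8, 234.5]
ee_rot: [-0.001, 0.53, 0.848, -0.0]
force: [-0.4, -0.7, -0.1]
grip_width: 0.705
grip_force: 0.0
```

```bash
python3 -m handwheel '[[[-0.4,0.01,-0.01,-0.5,0],[-0.4,0,0,-0.6,0],[-0.4,0,0,-0.5,0],[-0.4,0,0,-0.4,0],[-0.4,0,0,-0.22,0],[-0.4,0,0,0,0],[0.4,0,0,0,0],[1,0,0,0,0],[1,0,0,0,0],[1,0,0,0,0]]]'
python3 -m handwheel '[[[1,0,0,0,0],[1,0,0,0.2,0],[1,0,0,0.4,0],[1,0,0,0.6,0],[1,0,0,0.6,0],[1,0,0,0.6,0],[1,0,0,0.5,0],[1,0,0,0,0],[1,0,0,0,0]]]'
python3 -m handwheel '[[[1,0,-0.3,0,0],[1,-0.03,-0.5,0,0],[1,-0.03,-0.5,0,0],[1,-0.03,-0.5,0,0],[1,-0.03,-0.5,0,0],[1,-0.03,-0.35,0,0],[1,-0.03,-0.12,0,0],[1,0,0,0,0],[1,0,0,0,0]]]'
```

```text
time_s: 16.85
eef_pos: [583.1, -83.5, 125.7]
ee_rot: [0.001, 0.53, 0.848, 0.0]
force: [-1.2, 0.2, 6.1]
grip_width: 0.322
grip_force: 39.4
time_s: 17.75
eef_pos: [582.5, -83.1, 269.4]
ee_rot: [0.0, 0.53, 0.848, 0.0]
force: [0.4, -0.5, -1.7]
grip_width: 0.322
grip_force: 39.4
time_s: 18.65
eef_pos: [573.7, -221.0, 269.2]
ee_rot: [-0.0, 0.53, 0.848, 0.0]
force: [0.2, 0.9, -0.5]
grip_width: 0.324
grip_force: 39.5
```

```bash
python3 - <<'E'
from h import *
t=optics.capture('top');s=optics.capture('side')
cv2.imwrite('pics/c4.png',zoom(s,280,110,160,130,4))
E
```

```text
(no output)
```

View pics/c4.png

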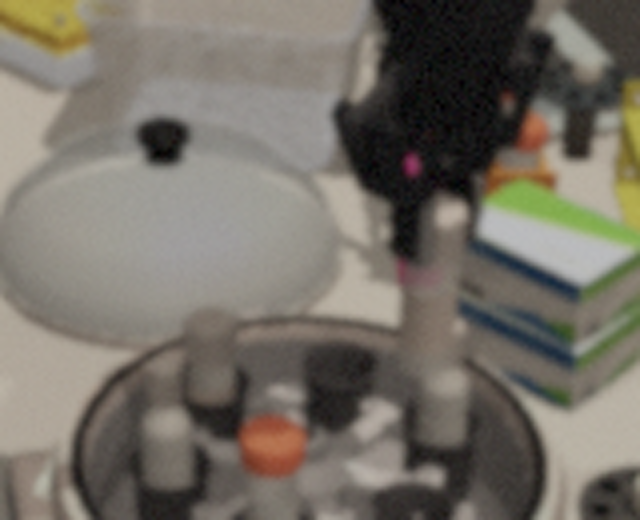

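The vial is held upright, bucket 5 is empty at (340,380), and the neck tube stands in bucket 3 at (167,430). Lowering the vial into bucket 1.

```bash
python3 -m handwheel '[[[1,-0.02,-0.01,-0.5,0],[1,0,0,-0.5,0],[1,0,0,-0.4,0],[1,0,0,-0.3,0],[1,0,0,-0.3,0],[1,0,0,-0.3,0],[1,0,0,-0.25,0],[1,0,0,-0.15,0],[1,0,0,0,0],[1,0,0,0,0]]]'
```

```text
time_s: 19.75
eef_pos: [572.9, -222.2, 134.9]
ee_rot: [0.0, 0.53, 0.848, 0.0]
force: [-0.3, -0.6, 0.9]
grip_width: 0.322
grip_force: 39.5
```

```bash
python3 -m handwheel '[[[1,0,0,-0.1,0],[1,0,0,-0.05,0],[1,0,0,0,0],[1,0,0,0,0]]]'
```

```text
time_s: 20.15
eef_pos: [572.6, -222.2, 126.9]
ee_rot: [0.0, 0.53, 0.848, 0.0]
force: [-0.2, -1.0, -0.8]
grip_width: 0.323
grip_force: 39.5
```

```bash
python3 -m handwheel '[[[1,0,0,-0.04,0],[1,0,0,0,0],[0.2,0,0,0,0],[0,0,0,0,0],[-0.4,0,0,0,0],[-0.4,0,0,0,0],[-0.4,0,0,0.3,0],[-0.4,0,0,0.7,0],[-0.4,0,0,0.7,0],[-0.4,0,0,0.8,0]]]'
python3 -m handwheel '[[[-0.4,-0.1,0.3,0.1,0],[-0.4,-0.26,0.6,0,0],[-0.4,-0.26,0.65,0,0],[-0.4,-0.26,0.65,0,0],[-0.4,-0.26,0.65,0,0],[-0.4,-0.26,0.65,0,0],[-0.4,-0.26,0.65,0,0],[-0.4,-0.26,0.65,0,0],[-0.4,-0.26,0.65,0,0],[-0.4,-0.26,0.65,0,0]]]'
python3 -m handwheel '[[[-0.4,-0.26,0.65,0,0],[-0.4,-0.26,0.65,0,0],[-0.4,-0.26,0.65,0,0],[-0.4,-0.26,0.65,0,0],[-0.4,-0.26,0.65,0,0],[-0.4,-0.26,0.65,0,0],[-0.4,-0.26,0.65,0,0],[-0.4,0,0.2,0,0],[-0.4,0,0,0,0],[-0.4,0,0,0,0]]]'
python3 - <<'E'
from h import *
t=optics.capture('top');s=optics.capture('side')
cv2.imwrite('pics/c5.png',np.hstack([zoom(t,305,130,140,130,3),zoom(s,280,170,130,130,3)]))
E
```

```text
time_s: 21.15
eef_pos: [572.2, -222.0, 250.6]
ee_rot: [-0.001, 0.53, 0.848, 0.0]
force: [-0.0, -0.3, -0.3]
grip_width: 0.697
grip_force: 0.0
time_s: 22.15
eef_pos: [449.4, 84.2, 254.3]
ee_rot: [-0.0, 0.53, 0.848, -0.0]
force: [-0.3, 0.4, 0.0]
grip_width: 0.702
grip_force: 0.0
time_s: 23.15
eef_pos: [359.8, 319.6, 254.4]
ee_rot: [-0.0, 0.53, 0.848, -0.0]
force: [-0.1, -0.0, -0.0]
grip_width: 0.704
grip_force: 0.0
```

View pics/c5.png

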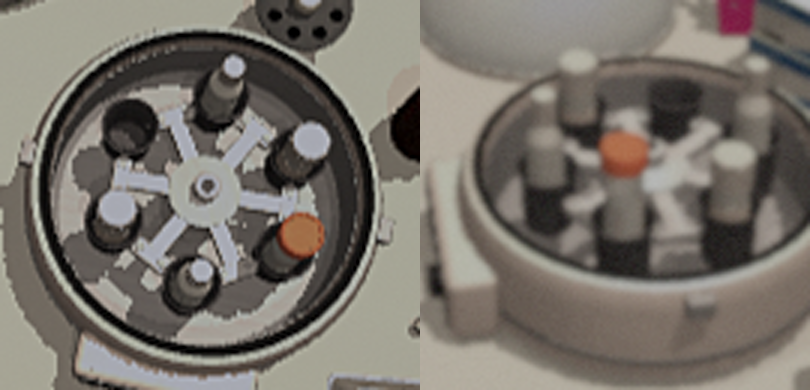

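The rotor looks right: necks at (233,67) and (202,272) opposite, vials at (312,140) and (118,210) opposite, and bucket 5 empty at (130,127), across from the tube at (300,235). Now the last tube.

```bash
python3 -m handwheel '[[[-0.4,-0.04,-0.08,-0.6,0],[-0.4,0,0,-0.7,0],[-0.4,0,0,-0.7,0],[-0.4,0,0,-0.7,0],[-0.4,0,0,-0.4,0],[-0.4,0,0,-0.15,0],[-0.4,0,0,0,0],[0.4,0,0,0,0],[1,0,0,0,0],[1,0,0,0,0]]]'
python3 -m handwheel '[[[1,0,0,0,0],[1,0,0,0,0],[1,0,0,0.2,0],[1,0,0,0.5,0],[1,0,0,0.7,0],[1,0,0,0.7,0],[1,0,0,0.7,0],[1,0,0,0.7,0],[1,0,0,0.5,0],[1,0,0,0,0]]]'
python3 -m handwheel '[[[1,0.2,-0.3,0,0],[1,0.33,-0.58,0,0],[1,0.33,-0.58,0,0],[1,0.33,-0.58,0,0],[1,0.33,-0.58,0,0],[1,0.33,-0.58,0,0],[1,0.33,-0.58,0,0],[1,0.33,-0.58,0,0],[1,0.33,-0.58,0,0],[1,0.33,-0.58,0,0]]]'
python3 -m handwheel '[[[1,0.33,-0.58,0,0],[1,0.33,-0.58,0,0],[1,0.33,-0.58,0,0],[1,0.2,-0.5,0,0],[1,0,0,0,0],[1,0,0,0,0]]]'
```

```text
time_s: 24.25
eef_pos: [358.3, 316.7, 93.7]
ee_rot: [0.001, 0.53, 0.848, 0.001]
force: [-0.8, -0.4, 6.3]
grip_width: 0.365
grip_force: 39.9
time_s: 25.25
eef_pos: [358.2, 316.7, 296.3]
ee_rot: [0.002, 0.53, 0.848, 0.003]
force: [-0.9, 0.0, -0.7]
grip_width: 0.371
grip_force: 39.9
time_s: 26.25
eef_pos: [516.2, 39.1, 291.8]
ee_rot: [-0.001, 0.53, 0.848, -0.0]
force: [-0.3, -0.2, -1.6]
grip_width: 0.371
grip_force: 39.9
time_s: 26.85
eef_pos: [575.2, -71.6, 291.6]
ee_rot: [-0.001, 0.531, 0.848, -0.0]
force: [-1.5, -0.2, -0.3]
grip_width: 0.37
grip_force: 39.9
```

```bash
python3 -m handwheel '[[[1,0.14,-0.23,0,0],[1,0,0,-0.5,0],[1,0,0,-0.5,0],[1,0,0,-0.4,0],[1,0,0,-0.3,0],[1,0,0,-0.3,0],[1,0,0,-0.3,0],[1,0,0,-0.2,0],[1,0,0,-0.15,0],[1,0,0,0,0]]]'
```

```text
time_s: 27.85
eef_pos: [582.4, -83.0, 159.1]
ee_rot: [-0.001, 0.53, 0.848, -0.0]
force: [0.0, -0.5, 0.2]
grip_width: 0.371
grip_force: 39.9
```

```bash
python3 -m handwheel '[[[1,0,0,-0.12,0],[1,0,0,-0.06,0],[1,0,0,-0.04,0],[1,0,0,0,0],[1,0,0,0,0]]]'
```

```text
time_s: 28.35
eef_pos: [582.7, -83.3, 149.0]
ee_rot: [0.0, 0.53, 0.848, 0.0]
force: [-0.6, -0.1, 0.0]
grip_width: 0.372
grip_force: 39.9
```

```bash
python3 -m handwheel '[[[1,0,0,-0.04,0],[1,0,0,0,0],[0.1,0,0,0,0],[-0.1,0,0,0,0],[-0.4,0,0,0,0],[-0.4,0,0,0,0],[-0.4,0,0,0.3,0],[-0.4,0,0,0.7,0],[-0.4,0,0,0.7,0],[-0.4,0,0,0.8,0]]]'
python3 -m handwheel '[[[-0.4,-0.2,0.4,0,0],[-0.4,-0.3,0.6,0,0],[-0.4,-0.3,0.6,0,0],[-0.4,-0.3,0.6,0,0],[-0.4,-0.3,0.6,0,0],[-0.4,-0.3,0.6,0,0],[-0.4,-0.3,0.6,0,0],[-0.4,-0.3,0.6,0,0],[-0.4,-0.3,0.6,0,0],[-0.4,0,0,0,0]]]'
python3 - <<'E'
from h import *
t=optics.capture('top');s=optics.capture('side')
cv2.imwrite('pics/c6.png',np.hstack([zoom(t,305,130,130,130,3),zoom(s,280,170,130,130,3)]))
E
```

```text
time_s: 29.35
eef_pos: [582.2, -83.1, 272.6]
ee_rot: [-0.001, 0.53, 0.848, -0.0]
force: [-0.0, -1.5, 0.9]
grip_width: 0.696
grip_force: 0.0
time_s: 30.35
eef_pos: [451.0, 179.4, 272.1]
ee_rot: [-0.0, 0.529, 0.849, 0.0]
force: [0.5, -0.2, -0.3]
grip_width: 0.701
grip_force: 0.0
```

View pics/c6.png

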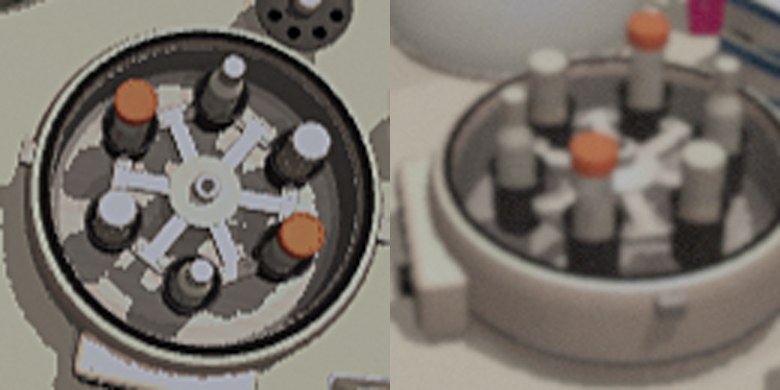

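All three pairs look opposite and upright. Before handing in, I'll check seat height by triangulating the moved caps.

```bash
python3 - <<'E'
from h import *
t=optics.capture('top');s=optics.capture('side')
g=lambda o,q:((q[0]+.5)/3-.5+o[0],(q[1]+.5)/3-.5+o[1])
def tri(a,b):
    A=[]
    for c,(u,v) in((t,a),(s,b)):
        P=c['K']@np.c_[c['R'],c['t']];A+=[u*P[2]-P[0],v*P[2]-P[1]]
    A=np.array(A);return np.linalg.lstsq(A[:,:3],-A[:,3],rcond=None)[0].round(1)
for n,a,b in[('T5',(135,100),(257,24)),('T2',(300,235),(204,145)),('V1',(312,140),(313,153)),('V4',(118,210),(158,60)),('N3',(202,272),(124,92)),('N0',(233,67),(338,63))]:
    print(n,tri(g((305,130),a),g((280,170),b)))
E
```

```text
T5 [582.  -82.5 170. ]
T2 [ 492.2 -214.5  170.5]
V1 [ 571.5 -222.8  150.8]
V4 [501.1 -78.9 150.4]
N3 [ 455.6 -143.8  174.8]
N0 [ 617.3 -154.9  172.9]
```

All the heights match fully seated tubes (171, 149 and 172 mm expected).

```bash
python3 -c "
from rig import ctrl
print(ctrl.finish_job())"
```

```text
the job is handed in; nothing more can be done
None
```

I rearranged the centrifuge and handed the job in at about 30 s: each tube now stands opposite its twin, and the measured cap heights are within about 3 mm of fully seated.

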